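# Lap the foot of an optical cell and hold it in the light gauge

## Task

Take the taller of the two optical cells out of the rack, gripping it only by its frosted, ribbed sides (never touch the clear windows), and draw its foot along the sprung lapping plate in one unbroken stroke, upright, from the open end to near the stop bar, with light steady pressure that keeps the plate sunk about half its travel. Then hold the cell upright and still in the gap of the light gauge, touching nothing there, with the beam passing squarely through the centres of both clear windows. Finish while still holding it there, and leave the other cell and the loose parts alone.

Things in the scene. Friction and masses are not known exactly. Their poses are not given: they have to be found in the camera images.
- cell: The taller optical cell, loose, 56 to 112 g: upright hollow block, 20 mm (x; 21 over the windows) by 30 mm (y) by 80 mm tall, standing in a rack pocket. The two faces across its y (30 mm apart) are frosted white with fine ribs: grip these, in the upper half. The faces across its x are the clear windows, 0.5 mm proud, 20 mm wide, 6 to 77 mm above the foot. Origin: centre of underside, z up.
- cell_windows: The two clear windows of the taller cell (fixed parts of it, one across -x and one across +x); same origin and axes as the cell. Fingers must not touch them.
- cell_foot (a point): Centre of the taller cell's foot (its underside, flat, 20 x 30 mm); axes of the cell.
- cell_window (a point): Centre of the clear windows (midway between the two), 41 mm above the foot: the light beam must pass through it; axes of the cell.
- short_cell: The other optical cell, same section and look but only 55 mm tall, in the other pocket. Leave it standing. Origin at the centre of its underside.
- rack: Black fixed block, 130 (x) x 62 (y) x 20 mm, with two pockets 35 mm either side of its centre along x, 15 mm deep (floor 5 mm above the table), 2 mm play round a cell; the cells' axes are parallel to the rack's. Which pocket holds which cell varies. Origin at the centre of its underside.
- lap_base: Grey fixed base of the lapping plate, open-topped, 180 (x) x 66 (y) mm, rim 24 mm high, with an aluminium stop bar across its +x end (50 mm high, inner face at x = +80 mm); its -x end is the open end. Origin at the centre of its underside.
- lap_top (a point): Centre of the lapping plate's top face, 36 mm above the table when not pressed; moves down with the plate. The plate is dark steel, flat, 152 (x) x 48 (y) mm; x points along the stroke, towards the stop bar, y across.
- lap_plate (a joint): How far the sprung plate is pressed down, m: 0 at rest (top), 0.010 at the bottom stop. Spring 0.8 N per mm with 0.6 N preload (about 4.6 N at half travel, 5 mm).
- gauge: Fixed light gauge: aluminium base 156 (x) x 60 (y) x 12 mm, and two grey posts 106 mm high, 44 mm wide, inner faces at x = +-40 mm, each with a black round lens barrel (24 mm diameter) reaching in to x = +-28 mm, so the gap between the lenses is 56 mm. Origin at the centre of its underside.
- beam (a point): Middle of the gap between the two lenses, 80 mm above the table; the light beam runs through it, level, along x (the gauge's x); the beam is 11 mm across.
- bulb: Loose small silver lamp bulb, 38 x 38 x 47 mm, a bystander. Origin under its centre.
- bracket: Loose sheet-metal angle bracket, 26 x 52 x 35 mm, a bystander. Origin under its centre.
- air_driver: Fixed dark-blue air screwdriver hanging above the black assembly fixture on the robot's right, an obstacle between the arm's start and the work: about 60 mm thick, from z = 0.24 to 0.72 m, leaning from x = 0.26 (bottom) to 0.43 m (top), at y = -0.23 to -0.16 m. Draw the arm in (TCP within 0.36 m of the base axis, 0.6 m up) to swing past behind it. Origin near its middle.
- plug: Loose black cable connector with coloured bands, 27 x 55 x 20 mm, a bystander. Origin under its centre.

How it is judged:
On the way, in this order (a step that is already met when the one before it is completed fails the run):
1. the taller cell is lifted out of the rack in the fingers (height (world z) of cell above 0.025 m and contact force between the fingers and cell above 1 N), for 0.1 s.
2. its foot presses on the lapping plate near the open end, the plate sunk 2 to 8.5 mm (x of cell_foot in the frame of lap_top between -0.066 and -0.03 m and y of cell_foot in the frame of lap_top between -0.02 and 0.02 m and value of joint lap_plate between 0.002 and 0.0085 m and contact force between cell and lap_base above 0.5 N and contact force between the fingers and cell above 1 N and angle between cell's own z axis and vertical below 0.12 rad), for 0.1 s.
3. its foot slides through the middle of the plate, the plate still sunk 2 to 8.5 mm (x of cell_foot in the frame of lap_top between -0.018 and 0.018 m and y of cell_foot in the frame of lap_top between -0.02 and 0.02 m and value of joint lap_plate between 0.002 and 0.0085 m and contact force between cell and lap_base above 0.5 N and contact force between the fingers and cell above 1 N and angle between cell's own z axis and vertical below 0.12 rad), for 0.1 s.
4. its foot reaches the part near the stop bar, the plate still sunk 2 to 8.5 mm (x of cell_foot in the frame of lap_top between 0.03 and 0.066 m and y of cell_foot in the frame of lap_top between -0.02 and 0.02 m and value of joint lap_plate between 0.002 and 0.0085 m and contact force between cell and lap_base above 0.5 N and contact force between the fingers and cell above 1 N and angle between cell's own z axis and vertical below 0.12 rad), for 0.1 s.
At the end, for the whole second after the job is handed in: The fingers hold the taller cell still in the gauge's gap, clear of the gauge: window centre within 7 mm sideways, 12 mm in height and 10 mm along the beam of the gap's middle, upright and square to the beam within 0.12 rad; the short cell stands in its pocket (x of cell_window in the frame of beam between -0.01 and 0.01 m and y of cell_window in the frame of beam between -0.007 and 0.007 m and z of cell_window in the frame of beam between -0.012 and 0.012 m and angle between the x axis of cell and the x axis of gauge, either way round below 0.12 rad and angle between cell's own z axis and vertical below 0.12 rad and linear speed of cell below 0.02 m/s and contact force between the fingers and cell above 1 N and contact force between cell and gauge below 0.1 N and distance of short_cell from where it was at the start of the episode below 0.02 m and angle between short_cell's own z axis and vertical below 0.2 rad); the arm keeps its last pose, push and grip.
It fails at once if the fingers touch a clear window (contact force between the fingers and cell_windows above 0.3 N).
It fails at once if the foot is lifted off the plate in the middle of the stroke (x of cell_foot in the frame of lap_top between -0.025 and 0.025 m and y of cell_foot in the frame of lap_top between -0.024 and 0.024 m and z of cell_foot in the frame of lap_top between 0.002 and 0.02 m).
It fails at once if the cell is pressed hard on the lapping plate (over 15 N) (contact force between cell and lap_base above 15 N).
It fails at once if the cell is knocked hard against the gauge (contact force between cell and gauge above 5 N).
It fails at once if the short cell or a loose bystander is moved (distance of short_cell from where it was at the start of the episode above 0.02 m or distance of any of bulb, bracket, plug from where it was at the start of the episode above 0.03 m).
It also fails if it takes over 61 s, if anything falls off the work surface, if the arm or the gripper's body presses on something with over 40 N, if the wrist force passes 120 N, or if a joint passes its speed limit or range.

## Robot

A 6-joint arm with a two-finger parallel gripper is mounted at the origin on a cart in front of the work surface, level with it; the furniture and walls round the work are solid. World frame = base frame: x ahead of the robot, y to its left, z up, the work surface at z = 0. Lengths are in m, angles in rad, forces in N, time in s.
With the tool pointing down it reaches from about 0.3 to 0.875 m from the base axis. Payload 6.4 kg.
Tool frame: the origin (TCP) lies between the finger pads, 19 mm behind the fingertips; this is the grasp point; z points along the fingers, y is the line along which they close (so a half turn about z gives the same grasp; the last joint's range is limited). The gripper opens to 88 mm and grips with 3 to 60 N. Pads are 18 mm wide; open, the fingers measure 123 mm over their backs; the gripper's body (75 mm by 187 mm) begins 45 mm behind the grasp point.
Start: joints at [-1.413, 0.181, 1.607, -0, 1.354, -0.206], TCP at [0.205, -0.537, 0.257] pointing down, gripper open.
Joint ranges: [-2.99, 2.99], [-0.89, 2.07], [0.3, 2.58], [-1.14, 4.28], [0, 2.63], [-3.12, 3.12]. Speed limits (rad/s): [2.57, 2.57, 3.01, 3.14, 3.14, 3.14].

## Interface

Orientations are given as a unit quaternion [w, x, y, z].
In Python, from rig import arm, eyes, workorder gives the robot as it stands.
- The arm moves only by the tool servo_tool, never from a script. Its argument "targets" is a list of rows, each a list of 3 entries, a list of its own where there are three numbers: the opening, from 0 (shut) to 1 (fully open), then the shift along the tool's x, y, z in units of 50 mm (1.0 is 50 mm), then the turn about the tool's z in rad. A call has 1 to 10 rows; each row shifts and turns the commanded pose from where the row before left it, along the tool's axes as they then stand; what a row does not reach is not made up. A row lasts 1/10 s, in which the tool goes at most 50 mm and 8.59 degrees, less where a joint would pass 70% of its speed; a pose out of reach is approached as far as the arm can. A call is refused whole if a number of a shift passes 1 or a number of a turn 0.15, either way. A call with a gripper value outside its range is refused whole. The fingers move at their own pace and stop on an object; the grip force is fixed at half the most. Time passes only in rows, so rows that do not move let the fingers close. It gives the time, the measured TCP pose, the force, the opening and the grip force at its end, in the units of the state.
- arm.observe(): the state, without advancing time (a new reading comes with each control period).
- eyes.camera(name): name is "scene" or "top" or "wrist"; returns a dict with "color" (480x640x3 uint8, blue, green, red), "fx", "fy", "cx", "cy" (pixels), "eye" and "orientation" of the camera in the world. Camera axes: x right, y up, looking along -z (the intrinsics and any distortion apply to the point x, -y, -z); pixel columns grow to the right and rows downward; lengths in m; the calibration is good to about 2 mm. A picture is of the moment at which its call begins. There is no depth.
- workorder.hand_in(): hands the job in; it is judged then, once.
The state is a dict: "t": time; "joint_positions": joint angles; "dq": joint speeds; "tau": joint torques, N m; "position": TCP position; "tcp_rot": TCP orientation; "force": force on the tool from outside, world axes, zero at the start; "wrist_torque": the same for the moment, N m; "width": opening from 0.0 (shut) to 1.0 (fully open); "finger_force": force on a finger pad.
Only numpy, scipy, OpenCV 4.12 (cv2) and the standard library are available. Lean on these libraries where they do the work, as an engineer would, in place of code of your own. Each camera call takes 0.05 s, during which the arm holds its last target. There are 200 camera calls.

## Working session

There is one attempt and no reset: what is moved stays moved. The work goes in short steps, Python scripts to look and compute and a tool call to move; the robot and the scene stay as the last step left them, time stands still between calls to the robot, and variables do not carry over. Pictures are saved under pics/ and viewed, at most 10 in all, crops included, and the job is handed in when it is done.

Besides the shell and the picture viewer there is one more tool, called after "Call:" as name(argument=value, ...), one argument or row to a line, values as JSON. servo_tool: Moves the arm, as the interface text tells. Its arguments: {"type":"object","properties":{"targets":{"type":"array"}},"required":["targets"]}

```bash
mkdir -p pics
cat > h.py <<'E'
import numpy as np, cv2, json
from scipy.spatial.transform import Rotation as R
from rig import arm, eyes, workorder
def q2R(q): return R.from_quat([q[1],q[2],q[3],q[0]]).as_matrix()
def snap(name,f):
    c=eyes.camera(name); cv2.imwrite('pics/'+f+'.png',c['color'])
    d={k:(np.array(v).tolist()) for k,v in c.items() if k!='color'}
    json.dump(d,open('pics/'+f+'.json','w')); return c,d
def load(f): return json.load(open('pics/'+f+'.json'))
def ray(d,u,v):
    p=np.array([(u-d['cx'])/d['fx'],-(v-d['cy'])/d['fy'],-1.]); r=q2R(d['orientation'])@p
    return np.array(d['eye']),r/np.linalg.norm(r)
def atz(d,u,v,z):
    e,r=ray(d,u,v); return e+r*(z-e[2])/r[2]
def tri(*obs):
    A=np.zeros((3,3));b=np.zeros(3)
    for d,u,v in obs:
        e,r=ray(d,u,v);M=np.eye(3)-np.outer(r,r);A+=M;b+=M@e
    p=np.linalg.solve(A,b); return p,[np.linalg.norm((np.eye(3)-np.outer(r,r))@(p-e)) for e,r in (ray(*o) for o in obs)]
def proj(d,p):
    c=q2R(d['orientation']).T@(np.array(p)-d['eye']); return d['cx']-d['fx']*c[0]/c[2], d['cy']+d['fy']*c[1]/c[2]
E
python3 - <<'E'
from h import *
for n in ['scene','top']:
    c,d=snap(n,n+'0'); print(d)
s=arm.observe(); print(s)
E
```

```text
{'fx': 562.3275059382463, 'fy': 562.3275059382463, 'cx': 327.7766508449344, 'cy': 241.21551583185072, 'eye': [0.09689374923467528, 0.7864790730083515, 1.024135898407105], 'orientation': [-0.25389337801964545, -0.11426975114530076, 0.38056664120566647, 0.8818444353583017]}
{'fx': 498.831843359298, 'fy': 498.831843359298, 'cx': 322.416529037474, 'cy': 240.9881234140834, 'eye': [0.399004455394237, 0.07879706352274926, 1.524228964725746], 'orientation': [-0.6968553774969055, -0.04990361875584023, 0.040438291332650096, 0.7143297251849546]}
{'t': 0.1, 'joint_positions': array([-1.41331835e+00,  1.81434682e-01,  1.60788827e+00,  2.77829932e-05,
        1.35377298e+00, -2.06313527e-01]), 'dq': array([ 0.00076639, -0.00104497, -0.00263491, -0.00021393, -0.00060462,
       -0.00176344]), 'tau': array([ 3.59702090e-04, -4.34824491e+01, -3.42698121e+01,  7.05341832e-02,
        3.40253930e-02, -4.00841498e-05]), 'position': array([ 0.20454353, -0.53692331,  0.25662777]), 'tcp_rot': array([-7.51083101e-04,  9.83502794e-01,  1.80891372e-01,  3.19108550e-05]), 'force': array([-0.02962557,  0.46782216, -0.69161964]), 'wrist_torque': array([-0.01683893, -0.0348507 , -0.00915276]), 'finger_force': 0.0, 'width': 1.000164246860749}
```

View pics/scene0.png

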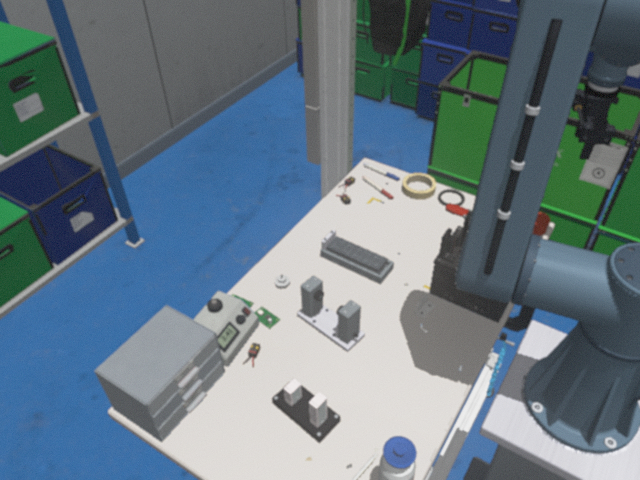

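View pics/top0.png

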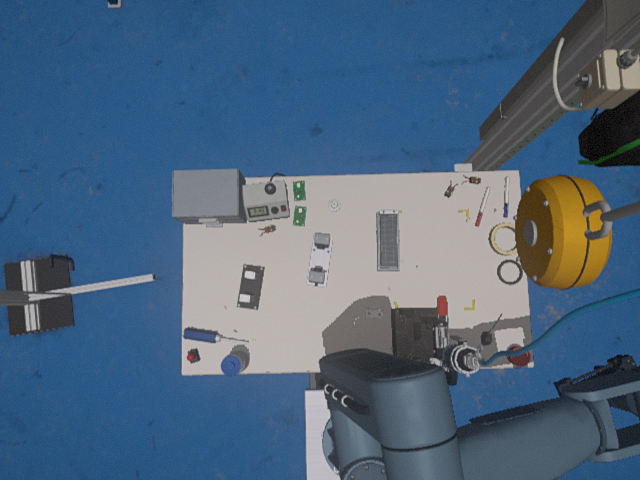

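Run:
```python
import cv2, numpy as np
def crop(im,x,y,w,h,s):
    c=cv2.resize(im[y:y+h,x:x+w],None,fx=s,fy=s,interpolation=cv2.INTER_CUBIC)
    for u in range((x+9)//10*10,x+w,10):
        cv2.line(c,(int((u-x+.5)*s),0),(int((u-x+.5)*s),6),(0,0,255),1); cv2.putText(c,str(u),(int((u-x)*s),16),0,.35,(0,0,255),1)
    for v in range((y+9)//10*10,y+h,10):
        cv2.line(c,(0,int((v-y+.5)*s)),(6,int((v-y+.5)*s)),(0,0,255),1); cv2.putText(c,str(v),(8,int((v-y+.5)*s)+4),0,.35,(0,0,255),1)
    return c
t=cv2.imread('pics/top0.png'); cv2.imwrite('pics/c1.png',crop(t,230,205,176,110,4.5))
s=cv2.imread('pics/scene0.png'); a=crop(s,293,225,105,125,4.5); b=crop(s,267,370,70,72,4.5)
o=np.zeros((a.shape[0],a.shape[1]+b.shape[1],3),np.uint8);o[:,:a.shape[1]]=a;o[:b.shape[0],a.shape[1]:]=b
cv2.imwrite('pics/c2.png',o);print(o.shape)
```

```text
(562, 787, 3)
```

View pics/c1.png

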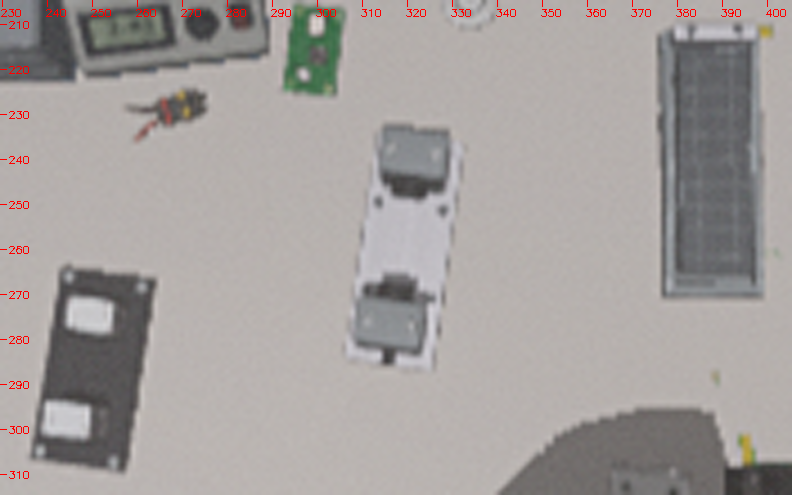

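View pics/c2.png

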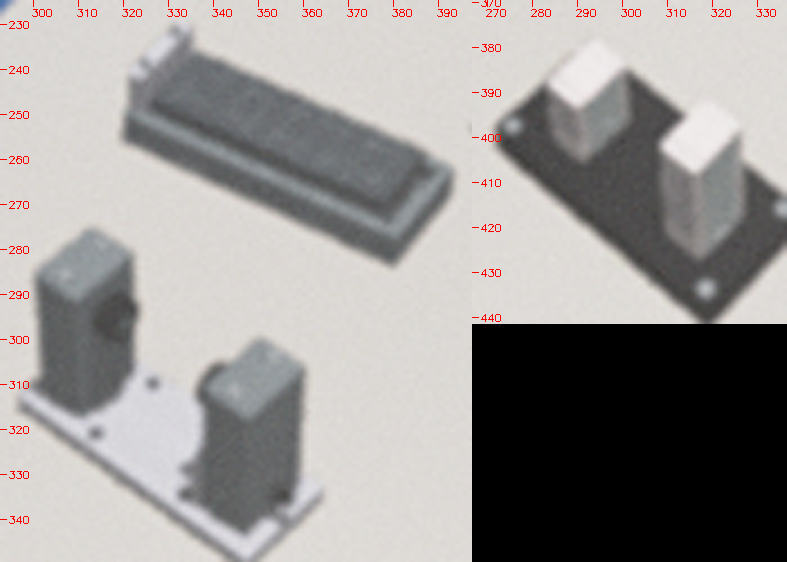

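Run:
```python
from h import *
np.set_printoptions(precision=4,suppress=True)
T,S=load('top0'),load('scene0')
for n,a,b in [('tall',(245,297.7),(316.7,400)),('short',(249.7,275),(291.5,387.2)),('gpostfar',(321.5,238),(311.5,282)),('gpostnear',(315.5,277),(350,307.5)),('lapcornNR',(398.3,270.3),(378.5,281)),]:
    print(n,*tri((T,*a),(S,*b)))
def cs(n,pts,z):
    P=np.array([atz(T,u,v,z) for u,v in pts])[:,:2]
    print(n,P.mean(0),[np.round(np.linalg.norm(P[i]-P[i-1]),4) for i in range(4)],'yaw02',[np.degrees(np.arctan2(*(P[i]-P[j])[::-1])).round(1) for i,j in ((0,3),(1,2),(0,1),(3,2))]); print(P.tolist())
cs('rack',[(244.5,264.5),(264.3,267),(257.7,309.3),(237.3,306.3)],.02)
cs('tallcell',[(240.7,293.2),(250.3,294),(250,302),(239.5,301)],.085)
cs('gauge',[(311.8,233),(332,236.5),(326.3,286.7),(306.7,284)],.012)
cs('lap',[(376.5,212),(397.5,212),(398.5,270.5),(377,270.5)],.024)
cs('plate',[(380,214),(395,214),(396,267),(380,266.5)],.036)
# check scene proj corners of lap: 
for n,u,v,z in [('lapscene NR bottom',380,284,0),('NR top',393,263,.024),('NL top',379.5,280,.024),('FL top',321,251,.024),('FL bottom',321.5,256,0)]: print(n,atz(S,u,v,z))
for n,u,v,z in [('gauge nearleft',347.5,347.5,.012),('near right',363.5,334,.012),('farleft',297,312.5,.012)]: print(n,atz(S,u,v,z))
for n,u,v,z in [('rack N',318.5,441.5,.02),('rack L',272,400,.02)]: print(n,atz(S,u,v,z))
print(atz(T,267,230,.01),atz(T,334,205,.02))
```

```text
tall [0.4252 0.3225 0.0819] [np.float64(0.0006229596354188164), np.float64(0.0006229596354188105)]
short [0.4918 0.3126 0.0564] [np.float64(0.0007092277585014305), np.float64(0.000709227758501343)]
gpostfar [0.5878 0.0969 0.1083] [np.float64(0.002449110445169298), np.float64(0.0024491104451694013)]
gpostnear [0.4768 0.1167 0.1109] [np.float64(0.002099232098406269), np.float64(0.0020992320984062644)]
lapcornNR [ 0.5163 -0.135  -0.0627] [np.float64(0.014419694250701914), np.float64(0.014419694250701925)]
rack [0.4595 0.3151] [np.float64(0.127), np.float64(0.0607), np.float64(0.1281), np.float64(0.0621)] yaw02 [np.float64(-10.0), np.float64(-9.4), np.float64(81.4), np.float64(80.4)]
[[0.5269055095879818, 0.334359835818444], [0.5178214017898609, 0.2743530739738467], [0.39147568849486847, 0.2952776941447281], [0.40183875838825134, 0.356477556068314]]
tallcell [0.4261 0.3219] [np.float64(0.0225), np.float64(0.0278), np.float64(0.0228), np.float64(0.0304)] yaw02 [np.float64(-9.0), np.float64(-2.5), np.float64(83.9), np.float64(83.3)]
[[0.4388699760109481, 0.33459569823889834], [0.4359116593
[... 873 characters left out ...]
loat64(0.0453), np.float64(0.1604), np.float64(0.0476)] yaw02 [np.float64(-2.2), np.float64(-1.4), np.float64(88.5), np.float64(86.8)]
[[0.6683428942667302, -0.07958099765377355], [0.6671410611303528, -0.12483033965652657], [0.5067466579886728, -0.12101966957361465], [0.5094274498641046, -0.07346223012048986]]
lapscene NR bottom [ 0.4964 -0.0691  0.    ]
NR top [ 0.4933 -0.1285  0.024 ]
NL top [ 0.4943 -0.0599  0.024 ]
FL top [ 0.6691 -0.0698  0.024 ]
FL bottom [ 0.6717 -0.0755  0.    ]
gauge nearleft [0.4624 0.144  0.012 ]
near right [0.4509 0.0935 0.012 ]
farleft [0.6123 0.1212 0.012 ]
rack N [0.395  0.3638 0.02  ]
rack L [0.5222 0.3394 0.02  ]
[0.6323 0.2663 0.01  ] [0.703  0.0585 0.02  ]
```

```bash
cat >> h.py <<'E'
def yaw_of(q): M=q2R(q); return np.arctan2(M[1,0],M[0,0])
def plan(wps,op,p=None,yaw=None):
    s=arm.observe()
    if p is None: p=np.array(s['position']); yaw=yaw_of(s['tcp_rot'])
    p=np.array(p,float)
    for tp,ty,n in wps:
        tp=np.array(tp,float); rows=[]
        if ty is None: ty=yaw
        for k in range(n):
            d=(tp-p)/(n-k); c,sn=np.cos(yaw),np.sin(yaw)
            l=np.round(np.array([c*d[0]+sn*d[1], sn*d[0]-c*d[1], -d[2]])/.05,2)
            t=round(-(ty-yaw)/(n-k),3)
            rows.append([op,l.tolist(),t]); l=l*.05
            p=p+np.array([c*l[0]+sn*l[1], sn*l[0]-c*l[1], -l[2]]); yaw-=t
        print(json.dumps(rows).replace(' ',''), 'end',p.round(4),round(float(np.degrees(yaw)),2))
    return p,yaw
E
python3 - <<'E'
from h import *
def az(r,a,z): a=np.radians(a); return [r*np.cos(a),r*np.sin(a),z]
r=np.radians
plan([(az(.45,-69,.43),r(-5),5),(az(.335,-69,.6),r(-32),5),(az(.33,-52,.6),None,3),(az(.33,-26,.6),None,4),(az(.33,0,.6),None,4),(az(.36,20,.55),None,4),([.42,.27,.40],r(-9),6)],1)
E
```

```text
[[1,[0.0,-0.5,-0.69],0.09],[1,[-0.04,-0.5,-0.69],0.09],[1,[-0.08,-0.49,-0.7],0.09],[1,[-0.13,-0.48,-0.69],0.091],[1,[-0.17,-0.47,-0.7],0.09]] end [ 0.1613 -0.4199  0.4301] -5.0
[[1,[-0.2,-0.41,-0.68],0.094],[1,[-0.24,-0.39,-0.68],0.094],[1,[-0.28,-0.37,-0.68],0.094],[1,[-0.31,-0.34,-0.68],0.095],[1,[-0.34,-0.31,-0.68],0.094]] end [ 0.1198 -0.3127  0.6001] -31.98
[[1,[0.29,-0.59,0.0],-0.0],[1,[0.28,-0.59,0.0],-0.0],[1,[0.29,-0.6,0.0],-0.0]] end [ 0.2034 -0.26    0.6001] -31.98
[[1,[0.09,-0.74,0.0],-0.0],[1,[0.09,-0.73,0.0],-0.0],[1,[0.09,-0.74,0.0],-0.0],[1,[0.09,-0.73,0.0],-0.0]] end [ 0.2965 -0.1449  0.6001] -31.98
[[1,[-0.24,-0.7,0.0],-0.0],[1,[-0.24,-0.7,0.0],-0.0],[1,[-0.24,-0.71,0.0],-0.0],[1,[-0.25,-0.7,0.0],-0.0]] end [ 0.3298 -0.      0.6001] -31.98
[[1,[-0.29,-0.54,0.25],-0.0],[1,[-0.29,-0.55,0.25],-0.0],[1,[-0.29,-0.54,0.25],-0.0],[1,[-0.29,-0.55,0.25],-0.0]] end [0.3383 0.1232 0.5501] -31.98
[[1,[-0.03,-0.56,0.5],-0.067],[1,[0.01,-0.56,0.5],-0.067],[1,[0.05,-0.56,0.5],-0.067],[1,[0.08,-0.55,0.5],-0.067],[1,[0.12,-0.55,0.5],-0.067],[1,[0.16,-0.54,0.5],-0.066]] end [0.4201 0.2702 0.4001] -9.01
```

Call:
servo_tool(
  targets=[
    [1, [0.0, -0.5, -0.69], 0.09],
    [1, [-0.04, -0.5, -0.69], 0.09],
    [1, [-0.08, -0.49, -0.7], 0.09],
    [1, [-0.13, -0.48, -0.69], 0.09],
    [1, [-0.17, -0.47, -0.7], 0.09],
    [1, [-0.2, -0.41, -0.68], 0.094],
    [1, [-0.24, -0.39, -0.68], 0.094],
    [1, [-0.28, -0.37, -0.68], 0.094],
    [1, [-0.31, -0.34, -0.68], 0.094],
    [1, [-0.34, -0.31, -0.68], 0.094],
  ],
)

```text
t: 1.1
position: [0.1194, -0.312, 0.602]
tcp_rot: [-0.0, 0.961, -0.276, -0.0]
force: [0.2, -0.5, 0.1]
width: 1.0
finger_force: 0.0
```

Call:
servo_tool(
  targets=[
    [1, [0.29, -0.59, 0], 0],
    [1, [0.28, -0.59, 0], 0],
    [1, [0.29, -0.6, 0], 0],
    [1, [0.09, -0.74, 0], 0],
    [1, [0.09, -0.73, 0], 0],
    [1, [0.09, -0.74, 0], 0],
    [1, [0.09, -0.73, 0], 0],
  ],
)

```text
t: 1.8
position: [0.2967, -0.1436, 0.6008]
tcp_rot: [0.0, 0.962, -0.275, 0.0]
force: [0.7, 0.2, -0.8]
width: 0.999
finger_force: 0.0
```

Call:
servo_tool(
  targets=[
    [1, [-0.24, -0.7, 0], 0],
    [1, [-0.24, -0.7, 0], 0],
    [1, [-0.24, -0.71, 0], 0],
    [1, [-0.25, -0.7, 0], 0],
    [1, [-0.29, -0.54, 0.25], 0],
    [1, [-0.29, -0.55, 0.25], 0],
    [1, [-0.29, -0.54, 0.25], 0],
    [1, [-0.29, -0.55, 0.25], 0],
  ],
)

```text
t: 2.6
position: [0.337, 0.1245, 0.5502]
tcp_rot: [0.0, 0.962, -0.274, -0.0]
force: [0.4, 0.2, -1.0]
width: 1.004
finger_force: 0.0
```

Call:
servo_tool(
  targets=[
    [1, [-0.03, -0.56, 0.5], -0.067],
    [1, [0.01, -0.56, 0.5], -0.067],
    [1, [0.05, -0.56, 0.5], -0.067],
    [1, [0.08, -0.55, 0.5], -0.067],
    [1, [0.12, -0.55, 0.5], -0.067],
    [1, [0.16, -0.54, 0.5], -0.067],
    [1, [0, 0, 0], 0],
    [1, [0, 0, 0], 0],
  ],
)

```text
t: 3.4
position: [0.4184, 0.2703, 0.4]
tcp_rot: [0.001, 0.997, -0.077, -0.001]
force: [0.3, -0.6, 0.1]
width: 0.997
finger_force: 0.0
```

Run:
```python
from h import *
c,d=snap('wrist','w1'); print(d); print(arm.observe()['position'])
```

```text
{'fx': 380.61707076645985, 'fy': 380.61707076645985, 'cx': 320.17396178954374, 'cy': 234.91854913006503, 'eye': [0.49557566489425736, 0.25829751266593753, 0.5281851481545089], 'orientation': [-0.6429032241611613, 0.10022947030593024, -0.11589214891023719, 0.7504655271672]}
[0.41876904 0.2700541  0.40131468]
```

View pics/w1.png

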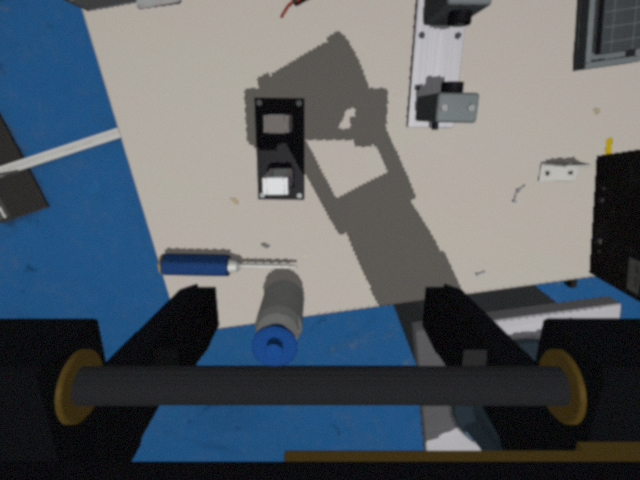

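Run:
```python
from h import *
T=load('w1'); print('rack',atz(T,258,98,.02),atz(T,258,199,.02),atz(T,304,98,.02),atz(T,304,199,.02),'tall',atz(T,276,186,.085))
plan([([.385,.325,.25],np.radians(-9),5)],1)
```

```text
rack [0.52636021 0.33187624 0.02      ] [0.39954048 0.35801729 0.02      ] [0.51750228 0.27474174 0.02      ] [0.38993526 0.29621059 0.02      ] tall [0.42382169 0.32125124 0.085     ]
[[1,[-0.17,-0.2,0.61],0.0],[1,[-0.17,-0.2,0.6],0.001],[1,[-0.17,-0.19,0.61],0.0],[1,[-0.16,-0.2,0.6],0.001],[1,[-0.17,-0.19,0.61],0.0]] end [0.3849 0.325  0.2498] -8.98
```

Call:
servo_tool(
  targets=[
    [1, [-0.17, -0.2, 0.61], 0],
    [1, [-0.17, -0.2, 0.6], 0],
    [1, [-0.17, -0.19, 0.61], 0],
    [1, [-0.16, -0.2, 0.6], 0],
    [1, [-0.17, -0.19, 0.61], 0],
    [1, [0, 0, 0], 0],
    [1, [0, 0, 0], 0],
  ],
)

```text
t: 4.15
position: [0.3856, 0.3248, 0.2512]
tcp_rot: [-0.0, 0.997, -0.077, 0.001]
force: [-0.3, 0.4, 0.4]
width: 1.002
finger_force: 0.0
```

Run:
```python
from h import *
c,d=snap('wrist','w2'); print(arm.observe()['position'],proj(d,(.426,.322,.085)))
```

```text
[0.38627356 0.32500289 0.25200888] (np.float64(315.53408648698917), np.float64(166.35382839935576))
```

Call:
servo_tool(
  targets=[
    [1, [0, 0.5, 0], 0],
    [1, [0, 0.5, 0], 0],
    [1, [0, 0, 0], 0],
    [1, [0, 0, 0], 0],
  ],
)

```text
t: 4.6
position: [0.3787, 0.2757, 0.2517]
tcp_rot: [-0.001, 0.997, -0.078, 0.002]
force: [1.1, -0.6, -0.2]
width: 0.999
finger_force: 0.0
```

Run:
```python
from h import *
c,d=snap('wrist','w3'); print(arm.observe()['position'],proj(d,(.426,.322,.085)))
out=[]
for f in ('w2','w3'):
    d=load(f); im=cv2.imread(f'pics/{f}.png'); u,v=map(int,proj(d,(.426,.322,.085)))
    x,y=u-55,v-115; c=cv2.resize(im[y:y+170,x:x+115],None,fx=3.4,fy=3.4,interpolation=cv2.INTER_CUBIC)
    for a in range((x+9)//10*10,x+115,10): p=int((a-x+.5)*3.4);cv2.line(c,(p,0),(p,5),(0,0,255),1);cv2.putText(c,str(a),(p-10,15),0,.33,(0,0,255),1)
    for a in range((y+9)//10*10,y+170,10): p=int((a-y+.5)*3.4);cv2.line(c,(0,p),(5,p),(0,0,255),1);cv2.putText(c,str(a),(7,p+4),0,.33,(0,0,255),1)
    out.append(c)
o=np.hstack(out); print(o.shape); cv2.imwrite('pics/c3.png',o)
```

```text
[0.37853131 0.27601416 0.2513135 ] (np.float64(251.48704947630696), np.float64(167.89465121150022))
(578, 782, 3)
```

View pics/c3.png

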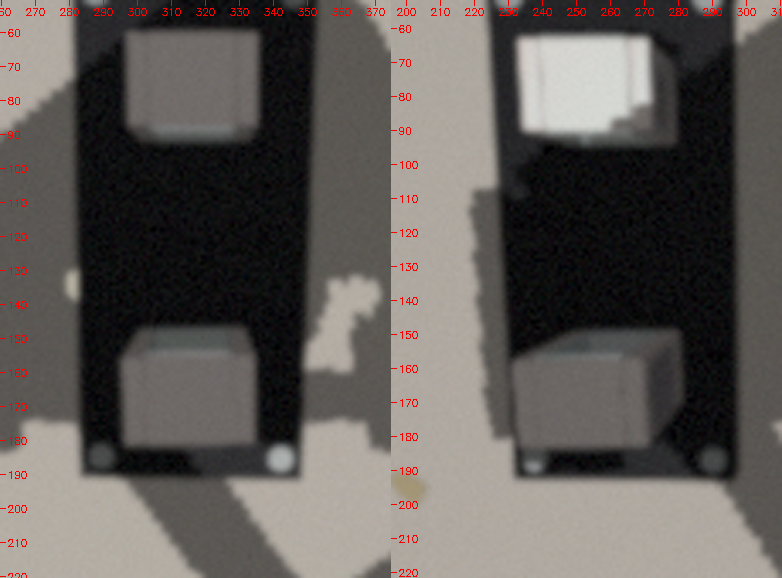

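Run:
```python
from h import *
np.set_printoptions(precision=4,suppress=True)
A,B=load('w2'),load('w3')
P=[tri((A,*a),(B,*b)) for a,b in zip([(295.5,156),(335,156),(335,182),(296.5,182)],[(232,156.3),(271.3,157),(272,182.3),(233.3,182.3)])]
for p,r in P: print(p,r[0])
P=np.array([p for p,_ in P]); print('c',P.mean(0), [np.linalg.norm(P[i]-P[i-1]) for i in range(4)])
for pts,D in (([(295.5,156),(335,156),(335,182),(296.5,182)],A),([(232,156.3),(271.3,157),(272,182.3),(233.3,182.3)],B)):
    Q=np.array([atz(D,u,v,.085) for u,v in pts]);print(Q.mean(0),np.degrees(np.arctan2((Q[0]-Q[1])[0],-(Q[1]-Q[0])[1])),np.degrees(np.arctan2((Q[3]-Q[2])[0],-(Q[2]-Q[3])[1])))
# rack yaw from edges at z=.02 in w2
l=[atz(A,u,v,.02) for u,v in ((282.5,60),(283.5,190),(353,60),(349,190))]
for i,j in ((0,1),(2,3),): e=l[i]-l[j]; print('rackyaw',np.degrees(np.arctan2(e[1],e[0])))
e=l[1]-l[3];print(np.degrees(np.arctan2(-e[0],e[1])))
Q=np.array([atz(B,u,v,.06) for u,v in ((237,63),(271,62),(271.5,88),(238,89))]);print('short',Q.mean(0))
print(np.degrees(yaw_of(arm.observe()['tcp_rot'])))
```

```text
[0.4361 0.3361 0.0802] 0.0004990179456944749
[0.4312 0.306  0.0805] 0.00020835130652189907
[0.4119 0.3089 0.0834] 0.0004415572247425293
[0.4168 0.3384 0.085 ] 0.00046253992868539376
c [0.424  0.3224 0.0823] [np.float64(0.02003809410895717), np.float64(0.030561462844312277), np.float64(0.019684257806283863), np.float64(0.030029460622573473)]
[0.4239 0.3224 0.085 ] 8.84323311925847 8.840280590240441
[0.4246 0.3218 0.085 ] 9.94026693936978 8.925739590823161
rackyaw -10.062651608122383
rackyaw -9.294110741824053
-8.839347589411108
short [0.4932 0.3099 0.06  ]
-8.911399438687036
```

Run:
```python
from h import *
plan([([.4242,.322,.15],np.radians(-9.3),4),([.4242,.322,.069],np.radians(-9.3),4)],1)
```

```text
[[1,[0.19,-0.26,0.51],0.002],[1,[0.19,-0.26,0.51],0.002],[1,[0.19,-0.27,0.5],0.001],[1,[0.19,-0.26,0.51],0.002]] end [0.4243 0.3219 0.1498] -9.31
[[1,[-0.0,-0.0,0.4],-0.0],[1,[-0.0,-0.0,0.41],-0.0],[1,[-0.0,-0.0,0.4],-0.0],[1,[-0.0,-0.0,0.41],-0.0]] end [0.4243 0.3219 0.0688] -9.31
```

Call:
servo_tool(
  targets=[
    [1, [0.19, -0.26, 0.51], 0.002],
    [1, [0.19, -0.26, 0.51], 0.002],
    [1, [0.19, -0.27, 0.5], 0.002],
    [1, [0.19, -0.26, 0.51], 0.002],
    [1, [0, 0, 0], 0],
    [1, [0, 0, 0], 0],
  ],
)

```text
t: 5.25
position: [0.4228, 0.3221, 0.148]
tcp_rot: [0.0, 0.997, -0.081, -0.001]
force: [-0.0, 0.5, 1.1]
width: 0.998
finger_force: 0.0
```

Call:
servo_tool(
  targets=[
    [1, [0, 0, 0.4], 0],
    [1, [0, 0, 0.4], 0],
    [1, [0, 0, 0.4], 0],
    [1, [0, 0, 0.4], 0],
    [1, [0, 0, 0], 0],
    [1, [0, 0, 0], 0],
  ],
)

```text
t: 5.85
position: [0.4236, 0.322, 0.0696]
tcp_rot: [-0.0, 0.997, -0.081, 0.001]
force: [0.8, 0.6, -0.7]
width: 0.998
finger_force: 0.0
```

Run:
```python
from h import *
c,d=snap('wrist','w4'); s=arm.observe();print(s['position'],np.degrees(yaw_of(s['tcp_rot'])),s['force'])
for p in ([.4242,.322,.085],):print(proj(d,p))
```

```text
[0.42401567 0.32215687 0.06996217] -9.289467141701053 [ 0.40720022  0.00372125 -0.38617628]
(np.float64(319.01867388193574), np.float64(350.18812047871967))
```

View pics/w4.png

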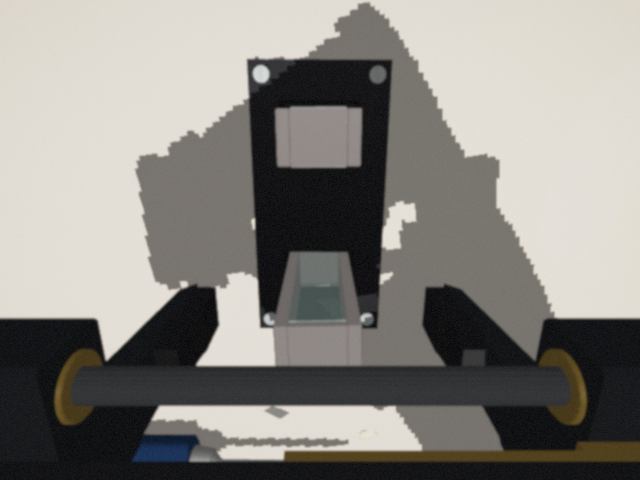

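Call:
servo_tool(
  targets=[
    [0, [0, 0, 0], 0],
    [0, [0, 0, 0], 0],
    [0, [0, 0, 0], 0],
    [0, [0, 0, 0], 0],
    [0, [0, 0, 0], 0],
    [0, [0, 0, 0], 0],
    [0, [0, 0, 0], 0],
    [0, [0, 0, 0], 0],
    [0, [0, 0, 0], 0],
    [0, [0, 0, 0], 0],
  ],
)

```text
t: 6.9
position: [0.4229, 0.3217, 0.0679]
tcp_rot: [-0.0, 0.997, -0.081, -0.0]
force: [-0.2, -0.1, -0.9]
width: 0.339
finger_force: 29.7
```

Call:
servo_tool(
  targets=[
    [0, [0, 0, -0.15], 0],
    [0, [0, 0, -0.3], 0],
    [0, [0, 0, -0.5], 0],
    [0, [0, 0, -0.6], 0],
    [0, [0, 0, -0.6], 0],
    [0, [0, 0, -0.5], 0],
    [0, [0, 0, -0.3], 0],
    [0, [0, 0, 0], 0],
    [0, [0, 0, 0], 0],
  ],
)

```text
t: 7.8
position: [0.4227, 0.3215, 0.2153]
tcp_rot: [-0.0, 0.997, -0.081, 0.0]
force: [0.1, 1.1, -1.0]
width: 0.339
finger_force: 29.7
```

Run:
```python
from h import *
s=arm.observe();print(s['position'],s['width'],s['force'])
plan([([.45,.05,.24],np.radians(-1.6),9),([.47,-.1,.24],np.radians(-1.6),6)],0)
```

```text
[0.42274491 0.3215445  0.21529936] 0.3386929204316535 [ 0.14203601  1.11999473 -0.98950425]
[[0,[0.16,0.59,-0.05],-0.015],[0,[0.15,0.59,-0.06],-0.015],[0,[0.14,0.59,-0.05],-0.015],[0,[0.13,0.59,-0.06],-0.015],[0,[0.12,0.59,-0.05],-0.015],[0,[0.11,0.6,-0.06],-0.015],[0,[0.1,0.6,-0.05],-0.015],[0,[0.1,0.6,-0.06],-0.015],[0,[0.09,0.59,-0.05],-0.014]] end [0.4502 0.0501 0.2398] -1.62
[[0,[0.08,0.5,-0.0],-0.0],[0,[0.08,0.5,-0.0],-0.0],[0,[0.08,0.5,-0.0],-0.0],[0,[0.08,0.5,-0.0],-0.0],[0,[0.08,0.5,-0.0],-0.0],[0,[0.08,0.49,-0.0],-0.0]] end [ 0.47   -0.1     0.2398] -1.62
```

Call:
servo_tool(
  targets=[
    [0, [0.16, 0.59, -0.05], -0.015],
    [0, [0.15, 0.59, -0.06], -0.015],
    [0, [0.14, 0.59, -0.05], -0.015],
    [0, [0.13, 0.59, -0.06], -0.015],
    [0, [0.12, 0.59, -0.05], -0.015],
    [0, [0.11, 0.6, -0.06], -0.015],
    [0, [0.1, 0.6, -0.05], -0.015],
    [0, [0, 0, 0], 0],
    [0, [0, 0, 0], 0],
  ],
)

```text
t: 8.7
position: [0.4433, 0.1098, 0.2333]
tcp_rot: [-0.0, 1.0, -0.03, -0.001]
force: [0.5, -0.3, -0.2]
width: 0.338
finger_force: 29.7
```

Run:
```python
from h import *
c,d=snap('wrist','g1')
```

Call:
servo_tool(
  targets=[
    [0, [0.1, 0.6, -0.06], -0.015],
    [0, [0.09, 0.59, -0.05], -0.015],
    [0, [0.08, 0.5, 0], 0],
    [0, [0.08, 0.5, 0], 0],
    [0, [0.08, 0.5, 0], 0],
    [0, [0.08, 0.5, 0], 0],
    [0, [0.08, 0.5, 0], 0],
    [0, [0.08, 0.5, 0], 0],
    [0, [0, 0, 0], 0],
    [0, [0, 0, 0], 0],
  ],
)

```text
t: 9.75
position: [0.4702, -0.0993, 0.2392]
tcp_rot: [-0.001, 1.0, -0.014, -0.001]
force: [-0.2, 0.5, -1.1]
width: 0.338
finger_force: 29.7
```

Run:
```python
from h import *
c,d=snap('wrist','l1'); s=arm.observe(); print(s['position'],s['force'],np.degrees(yaw_of(s['tcp_rot'])))
out=[]
for f in ('g1','l1'):
    im=cv2.imread(f'pics/{f}.png'); x,y,w,h,k=(200,0,230,340,1.74); c=cv2.resize(im[y:y+h,x:x+w],None,fx=k,fy=k,interpolation=cv2.INTER_CUBIC)
    for a in range(x,x+w,20): p=int((a-x+.5)*k);cv2.line(c,(p,0),(p,5),(0,0,255),1);cv2.putText(c,str(a),(p-10,15),0,.33,(0,0,255),1)
    for a in range(y,y+h,20): p=int((a-y+.5)*k);cv2.line(c,(0,p),(5,p),(0,0,255),1);cv2.putText(c,str(a),(7,p+4),0,.33,(0,0,255),1)
    out.append(c)
o=np.hstack(out); print(o.shape); cv2.imwrite('pics/c4.png',o)
```

```text
[ 0.47010309 -0.09895065  0.23930105] [ 0.38702985 -0.02473277 -0.86743385] -1.5078702926269598
(592, 800, 3)
```

View pics/c4.png

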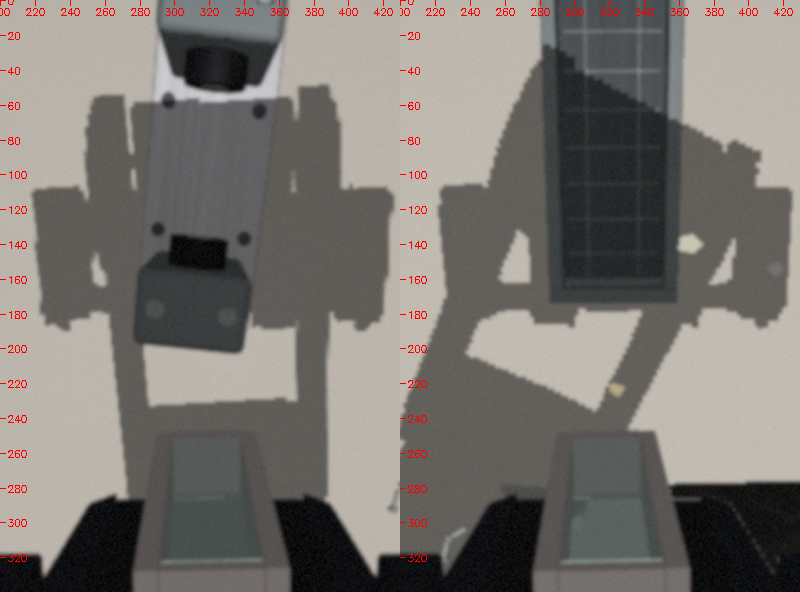

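Run:
```python
from h import *
np.set_printoptions(precision=4,suppress=True)
G,L=load('g1'),load('l1')
f=lambda p:(p[0]/1.74+200-.5,p[1]/1.74-.5)
def ang(e): return np.degrees(np.arctan2(e[1],e[0]))
H=np.array([atz(G,*f(p),.012) for p in ((168,100),(259,111),(158,229),(244,239))]);print('holes',H,H.mean(0),ang(H[0]-H[2]),ang(H[1]-H[3]),ang(H[0]-H[1])-90)
P=np.array([atz(G,*f(p),.106) for p in ((140,270),(250,287),(242,352),(135,340))]);print('post',P,ang(P[0]-P[1])-90,ang(P[3]-P[2])-90, 'inner mid',P[:2].mean(0))
T,S=load('top0'),load('scene0')
for p in ((140,270),(250,287),(135,340)): print(proj(T,atz(G,*f(p),.106)))
B=np.array([atz(L,*f((p[0]-400,p[1])),.024) for p in ((549,302),(677,303))]);print('rim',B,B.mean(0),ang(B[0]-B[1])-90)
Q=np.array([atz(L,*f((p[0]-400,p[1])),.036) for p in ((564,277),(664,279))]);print('plate',Q,Q.mean(0),ang(Q[0]-Q[1])-90)
W=np.array([atz(L,*f((p[0]-400,p[1])),.024) for p in ((541,3),(684,3))]);print('edges',W,ang(W[0]-B[0]),ang(W[1]-B[1]))
# heights by triangulation w/ top view
print(tri((L,*f((677-400,303))),(T,398.5,270.3)),tri((L,*f((549-400,302))),(T,377,270.3)))
```

```text
holes [[0.5679 0.1225 0.012 ]
 [0.5604 0.0789 0.012 ]
 [0.5083 0.1323 0.012 ]
 [0.5008 0.0888 0.012 ]] [0.5344 0.1057 0.012 ] -9.332284808410323 -9.401937496412039 -9.710612637768804
post [[0.4972 0.133  0.106 ]
 [0.4884 0.0916 0.106 ]
 [0.4632 0.0958 0.106 ]
 [0.4705 0.1374 0.106 ]] -12.072557212636013 -9.908244036211727 inner mid [0.4928 0.1123 0.106 ]
(np.float64(309.99506510038174), np.float64(270.7076911015875))
(np.float64(324.60746028596645), np.float64(273.4574908222772))
(np.float64(308.63697588149415), np.float64(280.15703185253653))
rim [[ 0.4986 -0.0684  0.024 ]
 [ 0.4963 -0.1346  0.024 ]] [ 0.4974 -0.1015  0.024 ] -1.9808040576393608
plate [[ 0.5124 -0.0777  0.036 ]
 [ 0.5101 -0.127   0.036 ]] [ 0.5112 -0.1024  0.036 ] -2.6678181665879066
edges [[ 0.6344 -0.0722  0.024 ]
 [ 0.6326 -0.1373  0.024 ]] -1.6021699019525846 -1.1352182250350504
(array([ 0.497 , -0.1321,  0.025 ]), [np.float64(0.002524144429962979), np.float64(0.002524144429962984)]) (array([ 0.4986, -0.0668,  0.0179]), [np.float64(0.0013598549920459985), np.float64(0.0013598549920459334)])
```

Run:
```python
from h import *
plan([([.538,-.102,.13],np.radians(-1.6),6),([.538,-.102,.106],np.radians(-1.6),3)],0)
```

```text
[[0,[0.23,0.0,0.36],0.0],[0,[0.23,0.01,0.37],0.0],[0,[0.22,0.0,0.36],0.0],[0,[0.23,0.01,0.37],0.001],[0,[0.22,0.0,0.36],0.0],[0,[0.23,0.0,0.37],0.001]] end [ 0.5381 -0.1018  0.1298] -1.62
[[0,[-0.0,0.0,0.16],-0.0],[0,[-0.0,0.0,0.16],-0.0],[0,[-0.0,0.0,0.16],-0.0]] end [ 0.5381 -0.1018  0.1058] -1.62
```

Call:
servo_tool(
  targets=[
    [0, [0.23, 0, 0.36], 0],
    [0, [0.23, 0.01, 0.37], 0],
    [0, [0.22, 0, 0.36], 0],
    [0, [0.23, 0.01, 0.37], 0],
    [0, [0.22, 0, 0.36], 0],
    [0, [0.23, 0, 0.37], 0],
    [0, [0, 0, 0], 0],
  ],
)

```text
t: 10.5
position: [0.5374, -0.1009, 0.1278]
tcp_rot: [-0.001, 1.0, -0.013, -0.002]
force: [0.1, -0.8, -0.8]
width: 0.338
finger_force: 29.7
```

Call:
servo_tool(
  targets=[
    [0, [0, 0, 0.16], 0],
    [0, [0, 0, 0.16], 0],
    [0, [0, 0, 0.16], 0],
    [0, [0, 0, 0], 0],
    [0, [0, 0, 0], 0],
  ],
)

```text
t: 11.0
position: [0.5381, -0.1032, 0.1065]
tcp_rot: [-0.0, 1.0, -0.014, -0.0]
force: [0.7, 0.6, -1.1]
width: 0.337
finger_force: 29.7
```

Call:
servo_tool(
  targets=[
    [0, [0, 0, 0.04], 0],
    [0, [0, 0, 0.04], 0],
    [0, [0, 0, 0.04], 0],
    [0, [0, 0, 0], 0],
    [0, [0, 0, 0], 0],
  ],
)

```text
t: 11.5
position: [0.5382, -0.1032, 0.1004]
tcp_rot: [-0.0, 1.0, -0.014, -0.0]
force: [0.2, 0.1, -1.3]
width: 0.339
finger_force: 29.7
```

Call:
servo_tool(
  targets=[
    [0, [0, 0, 0.04], 0],
    [0, [0, 0, 0.04], 0],
    [0, [0, 0, 0], 0],
    [0, [0, 0, 0], 0],
  ],
)

```text
t: 11.9
position: [0.5385, -0.1033, 0.0966]
tcp_rot: [0.0, 1.0, -0.014, 0.0]
force: [0.6, 0.4, 1.1]
width: 0.342
finger_force: 29.7
```

Call:
servo_tool(
  targets=[
    [0, [0, 0, 0.02], 0],
    [0, [0, 0, 0], 0],
    [0, [0, 0, 0], 0],
  ],
)

```text
t: 12.2
position: [0.5385, -0.1033, 0.0956]
tcp_rot: [0.0, 1.0, -0.014, 0.0]
force: [-0.3, -0.2, 2.7]
width: 0.337
finger_force: 29.7
```

Call:
servo_tool(
  targets=[
    [0, [0, 0, 0.02], 0],
    [0, [0, 0, 0], 0],
    [0, [0, 0, 0], 0],
    [0, [0, 0, 0], 0],
  ],
)

```text
t: 12.6
position: [0.5384, -0.1033, 0.0945]
tcp_rot: [0.0, 1.0, -0.014, 0.0]
force: [0.8, -1.4, 2.8]
width: 0.337
finger_force: 29.7
```

Call:
servo_tool(
  targets=[
    [0, [0.05, 0, 0], 0],
    [0, [0.08, 0, 0], 0],
    [0, [0.08, 0, 0], 0],
    [0, [0.08, 0, 0], 0],
    [0, [0.08, 0, 0], 0],
  ],
)

```text
t: 13.1
position: [0.557, -0.1036, 0.0943]
tcp_rot: [-0.0, 1.0, -0.014, -0.0]
force: [-1.7, -0.2, 2.3]
width: 0.34
finger_force: 29.7
```

Call:
servo_tool(
  targets=[
    [0, [0.08, 0, 0.01], 0],
    [0, [0.08, 0, 0.01], 0],
    [0, [0.08, 0, 0], 0],
    [0, [0.08, 0, 0], 0],
    [0, [0.08, 0, 0], 0],
    [0, [0.08, 0, 0], 0],
  ],
)

```text
t: 13.7
position: [0.5811, -0.1044, 0.0934]
tcp_rot: [0.0, 1.0, -0.014, 0.0]
force: [-3.1, 0.6, 3.7]
width: 0.34
finger_force: 29.7
```

Call:
servo_tool(
  targets=[
    [0, [0.08, 0, 0], 0],
    [0, [0.08, 0, 0], 0],
    [0, [0.08, 0, 0], 0],
    [0, [0.08, 0, 0], 0],
    [0, [0.08, 0, 0], 0],
    [0, [0.08, 0, 0], 0],
  ],
)

```text
t: 14.3
position: [0.6051, -0.105, 0.0934]
tcp_rot: [-0.0, 1.0, -0.014, -0.0]
force: [-2.7, -0.0, 4.0]
width: 0.339
finger_force: 29.7
```

Call:
servo_tool(
  targets=[
    [0, [0.08, 0, 0], 0],
    [0, [0.08, 0, 0], 0],
    [0, [0.08, 0, 0], 0],
    [0, [0.08, 0, 0], 0],
    [0, [0.08, 0, 0], 0],
    [0, [0.08, 0, 0], 0],
  ],
)

```text
t: 14.9
position: [0.6291, -0.1057, 0.0934]
tcp_rot: [-0.0, 1.0, -0.014, 0.0]
force: [-3.6, 0.0, 5.0]
width: 0.344
finger_force: 29.7
```

Call:
servo_tool(
  targets=[
    [0, [0.08, 0, 0], 0],
    [0, [0.05, 0, 0], 0],
    [0, [0, 0, 0], 0],
    [0, [0, 0, 0], 0],
  ],
)

```text
t: 15.3
position: [0.6356, -0.1059, 0.0935]
tcp_rot: [0.0, 1.0, -0.014, 0.0]
force: [-0.5, 0.0, 3.5]
width: 0.34
finger_force: 29.7
```

Call:
servo_tool(
  targets=[
    [0, [0, 0, -0.2], 0],
    [0, [0, 0, -0.4], 0],
    [0, [0, 0, -0.5], 0],
    [0, [0, 0, -0.6], 0],
    [0, [0, 0, -0.5], 0],
    [0, [0, 0, -0.3], 0],
    [0, [0, 0, 0], 0],
    [0, [0, 0, 0], 0],
  ],
)

```text
t: 16.1
position: [0.6348, -0.1057, 0.2175]
tcp_rot: [-0.0, 1.0, -0.014, -0.0]
force: [-0.5, 0.4, -1.4]
width: 0.336
finger_force: 29.7
```

Run:
```python
from h import *
s=arm.observe();print(s['position'],s['width'],s['force'])
plan([([.5325,.1057,.225],np.radians(-9.5),10),([.5325,.1057,.13],np.radians(-9.5),8)],0)
```

```text
[ 0.63478972 -0.10568642  0.21754778] 0.33578489868422945 [-0.50532134  0.37093189 -1.38154597]
[[0,[-0.22,-0.42,-0.01],0.014],[0,[-0.22,-0.41,-0.02],0.014],[0,[-0.23,-0.41,-0.01],0.014],[0,[-0.23,-0.41,-0.02],0.014],[0,[-0.24,-0.4,-0.01],0.014],[0,[-0.24,-0.4,-0.02],0.014],[0,[-0.25,-0.4,-0.01],0.014],[0,[-0.26,-0.39,-0.02],0.014],[0,[-0.26,-0.39,-0.01],0.013],[0,[-0.27,-0.39,-0.02],0.014]] end [0.5323 0.1056 0.225 ] -9.52
[[0,[0.0,-0.0,0.24],-0.0],[0,[0.0,-0.0,0.24],-0.0],[0,[0.0,-0.0,0.24],-0.0],[0,[0.0,-0.0,0.24],-0.0],[0,[0.0,-0.0,0.24],-0.0],[0,[0.0,-0.0,0.23],-0.0],[0,[0.0,-0.0,0.24],-0.0],[0,[0.0,-0.0,0.23],-0.0]] end [0.5323 0.1056 0.13  ] -9.52
```

Call:
servo_tool(
  targets=[
    [0, [-0.22, -0.42, -0.01], 0.014],
    [0, [-0.22, -0.41, -0.02], 0.014],
    [0, [-0.23, -0.41, -0.01], 0.014],
    [0, [-0.23, -0.41, -0.02], 0.014],
    [0, [-0.24, -0.4, -0.01], 0.014],
    [0, [-0.24, -0.4, -0.02], 0.014],
    [0, [-0.25, -0.4, -0.01], 0.014],
    [0, [-0.26, -0.39, -0.02], 0.014],
    [0, [-0.26, -0.39, -0.01], 0.014],
    [0, [-0.27, -0.39, -0.02], 0.014],
  ],
)

```text
t: 17.1
position: [0.5311, 0.1062, 0.2237]
tcp_rot: [0.0, 0.996, -0.084, -0.002]
force: [0.2, 0.7, -1.9]
width: 0.339
finger_force: 29.7
```

Call:
servo_tool(
  targets=[
    [0, [0, 0, 0], 0],
    [0, [0, 0, 0], 0],
    [0, [0, 0, 0], 0],
  ],
)

```text
t: 17.4
position: [0.5327, 0.1047, 0.225]
tcp_rot: [0.0, 0.996, -0.084, -0.001]
force: [0.2, 0.5, -0.6]
width: 0.338
finger_force: 29.7
```

Call:
servo_tool(
  targets=[
    [0, [0, 0, 0.25], 0],
    [0, [0, 0, 0.25], 0],
    [0, [0, 0, 0.25], 0],
    [0, [0, 0, 0.25], 0],
    [0, [0, 0, 0.25], 0],
    [0, [0, 0, 0.25], 0],
    [0, [0, 0, 0.25], 0],
    [0, [0, 0, 0], 0],
    [0, [0, 0, 0], 0],
  ],
)

```text
t: 18.3
position: [0.5327, 0.1055, 0.1382]
tcp_rot: [0.0, 0.997, -0.083, -0.0]
force: [-0.6, -0.0, -1.4]
width: 0.338
finger_force: 29.7
```

Call:
servo_tool(
  targets=[
    [0, [0, 0, 0.2], 0],
    [0, [0, 0, 0.2], 0],
    [0, [0, 0, 0.2], 0],
    [0, [0, 0, 0.1], 0],
    [0, [0, 0, 0], 0],
    [0, [0, 0, 0], 0],
    [0, [0, 0, 0], 0],
  ],
)

```text
t: 19.0
position: [0.5331, 0.1054, 0.1038]
tcp_rot: [-0.0, 0.997, -0.084, 0.0]
force: [-0.7, -0.4, -2.0]
width: 0.34
finger_force: 29.7
```

Run:
```python
from h import *
c,d=snap('wrist','f1'); e,S=snap('scene','f2'); s=arm.observe();print(s['position'],s['force'],s['finger_force'],np.degrees(yaw_of(s['tcp_rot'])))
a=cv2.resize(c['color'][100:400,180:460],None,fx=1.4,fy=1.4); b=cv2.resize(e['color'][250:370,280:390],None,fx=3.6,fy=3.6)
o=np.zeros((440,800,3),np.uint8); o[:a.shape[0],:a.shape[1]]=a[:440]; o[:b.shape[0],a.shape[1]:a.shape[1]+b.shape[1]]=b; cv2.imwrite('pics/c5.png',o)
r=np.radians(-9.5); X=np.array([np.cos(r),np.sin(r),0])
for g in (-28,28): print(g,proj(S,np.array([.5335,.1057,.08])+X*g/1000))
```

```text
[0.53312209 0.10543032 0.10387764] [-0.26379245  0.96430368 -1.01377121] 29.7361774435376 -9.578170736906168
-28 (np.float64(338.74193309939494), np.float64(309.2207469163813))
28 (np.float64(319.7228566026584), np.float64(296.3388390425883))
```

View pics/c5.png

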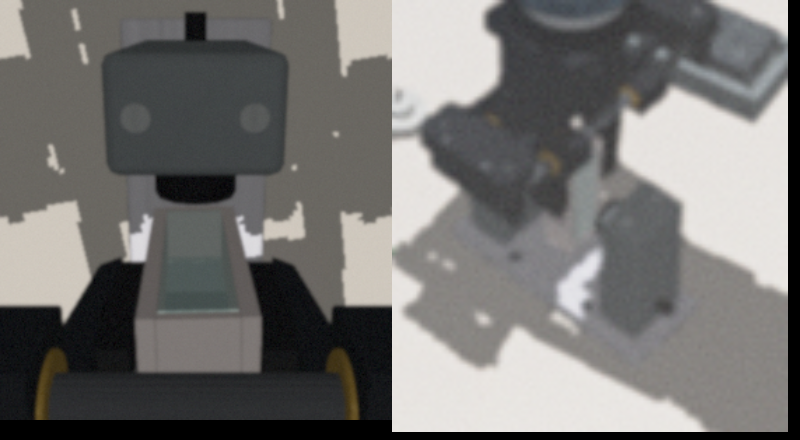

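```bash
python3 -c "
from rig import workorder
print(workorder.hand_in())"
```

```text
the job is handed in; nothing more can be done
None
```

I lapped the taller cell in one stroke at about 4–5 N, and it is now held upright and centred in the light gauge to within about 2–3 mm by my own measurements. I handed the job in at about 19 s of the 61 s allowed; hand-in gave no verdict.

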